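Hook the bridge plate over the bar and pin it

TASK

Slide the steel bridge plate forward along the bed of its dock until its hooked front edge has ridden up over the round crossbar and dropped down behind it, so that the plate lies flat across bed and bar. Then take the pin from its stand, push it down through the plate's slot and the hole in the bed until its collar sits on the plate, and let go. Leave all the other loose things where they are.

Things in the scene. Friction and masses are not known exactly. Their poses are not given: they have to be found in the camera images.
- dock: Fixed aluminium dock on a pedestal, turned about vertical by +-0.3 rad. Origin: on the axis of the pin hole, at worktop height; +x: the way the plate is slid, from the bed's open rear end to the bar; z up. Flat bed 20 mm thick, 136 mm wide, top at z = 100 mm, from x = -100 to +40 mm; then an open gap to the bar. Side cheeks at y = +-(68 to 76) mm, top z = 102 mm, to x = 135 mm
- dock_hole (a point): Centre of the mouth of the round pin hole (15 mm, slightly chamfered, straight through the bed), on the bed's top; axes as the dock's
- dock_guide (a point): Rear end, on top, of the one (at +y) of two steel guide strips on the bed: 12 mm high, at y = +-(52 to 60) mm, x = -23 to +40 mm in the dock's frame. The plate's ears stop against these rear ends when the plate is 2 mm past its nominal place; between the strips it has 2 mm play each side
- dock_bar (a point): Uppermost point of the fixed round steel crossbar, midway between the cheeks: 16 mm thick, along the dock's y, at x = 115 mm in the dock's frame, its top level with the bed
- plate: Loose dark steel bridge plate on the bed, about 0.35 kg, 207 mm long, 100 mm wide, 5 mm thick. Origin: centre of its pin slot (24 mm along x, 20 mm along y), on its underside; axes nearly the dock's (x to the hook). Nominal place: origin over the hole; it starts 50 to 68 mm short of it. Ears at the rear (x = -45 to -25 mm) reach to y = +-64 mm. Hooked, its origin is at the dock's x = -3.5 to +2 mm
- plate_hook (a point): Lowest edge of the hook lip, mid-width: the lip is 4 mm thick, 14 mm deep below the underside, its straight rear face at the plate's x = 126.5 mm catches behind the bar. Ahead of it a nose 90 mm wide slopes up at 27 degrees to x = 162 mm: pushed with a few newtons the front climbs over the bar, then drops
- plate_flange (a point): On the rear face of the upright flange (100 mm wide, 4 mm thick, up to 30 mm above the underside) at the plate's rear end (its x = -45 mm), mid-width, 18 mm above the underside: the place to push, toward +x. The bed behind it is free
- pin: Loose steel pin, about 0.08 kg, upright in its stand. Origin: on its axis at the underside of its collar; z up along the pin. Shank 12 mm thick and 50 mm long below the origin with a tapered tip, collar 32 mm wide and 5 mm thick, above it a round dark grip 22 mm thick up to z = 35.5 mm. When seated, its origin is 105 mm above the dock's origin
- pin_tip (a point): The lower end of the pin, 50 mm below its origin
- pin_grip (a point): Middle of the grip, 21 mm above the pin's origin: grasp here, from above
- pin_stand: Fixed grey plastic block, 60x60x95 mm, in whose 15 mm hole (60 mm deep, from the top) the pin stands with its collar on the top. Origin: centre of its underside
- tape_clear: Bystander: roll of tape lying flat, 60x60x18 mm; origin centre of its underside
- flux_bottle: Bystander: bottle with a dark spout, 44x44x111 mm; origin centre of its underside
- inductor: Bystander: copper-wound ring inductor, 40x37x17 mm; origin centre of its underside
- capacitor_a: Bystander: black can capacitor, 30x30x47 mm, standing; origin centre of its underside
- capacitor_b: Bystander: as capacitor_a
- capacitor_c: Bystander: as capacitor_a
Not all that is in view belongs to the job. What is shaped like the pin but purple is not meant.

How it is judged (in metres and radians):
On the way, in this order (a step that is already met when the one before it is completed fails the run):
1. the plate is hooked over the bar and lies flat, its slot over the pin hole (x of plate in the frame of dock between -0.0065 and 0.004 m and y of plate in the frame of dock between -0.006 and 0.006 m and z of plate_hook in the frame of dock below 0.09 m and angle between plate's own z axis and vertical below 0.04 rad), for 0.2 s.
2. the pin is through plate and bed, its collar on the plate (x of pin in the frame of dock between -0.004 and 0.004 m and y of pin in the frame of dock between -0.004 and 0.004 m and z of pin_tip in the frame of dock below 0.059 m and angle between pin's own z axis and vertical below 0.12 rad), for 0.2 s.
At the end, for the whole second after the job is handed in: The plate lies flat (within 2.3 degrees) on bed and bar, its slot within 6.5 mm of the hole, its hook at least 10 mm down behind the bar; the pin stands within 4 mm of the hole's axis, through plate and bed, its collar within 4 mm of the plate; all at rest (all of step 1 and all of step 2 and linear speed of each of plate, pin below 0.02 m/s); the robot touches nothing.
It fails at once if a bystander (one of the other loose things) is moved more than 3 cm (distance of any of tape_clear, flux_bottle, inductor, capacitor_a, capacitor_b, capacitor_c from where it was at the start of the episode above 0.03 m).
It also fails if it takes over 58 s, if anything falls off the work surface, if the arm or the gripper's body presses on something with over 40 N, if the wrist force passes 120 N, or if a joint passes its speed limit or range.

ROBOT

A 7-joint arm with a two-finger parallel gripper is mounted at the origin on a cart in front of the work surface, level with it; the furniture and walls round the work are solid. World frame = base frame: x ahead of the robot, y to its left, z up, the work surface at z = 0. Lengths are in mm, angles in rad, forces in N, time in s.
With the tool pointing down it reaches from about 350 to 900 mm from the base axis. Payload 8.1 kg.
Tool frame: the origin (TCP) lies between the finger pads; the fingertips stand 17 mm ahead of it and the grasp point (between the pads) lies 2 mm behind it; z points along the fingers, y is the direction in which the jaws open and shut (so a half turn about z gives the same grasp; the last joint's range is limited). The gripper opens to 85 mm and grips with 20 to 120 N. Pads are 22 mm wide; open, the fingers measure 114 mm over their backs; the gripper's body (76 mm by 85 mm) begins 54 mm behind the grasp point. The pads swing forward as they close: fully open they stand 13 mm farther back than shut.
Start: joints at [-1.261, 0.434, 0.025, 1.573, -0.012, 1.134, -0.075], TCP at [250.762, 572.502, 248.323] pointing down, gripper open.
Joint ranges: [-2.62, 2.62], [-0.44, 2.09], [-1.27, 1.32], [0.08, 2.57], [-1.32, 4.46], [0.12, 2], [-2.74, 2.74]. Speed limits (rad/s): [2.22, 2.22, 3.01, 3.01, 3.14, 3.14, 3.14].

INTERFACE

Orientations are given as a unit quaternion [w, x, y, z].
In Python, from workcell import readout, viewer, ticket gives the robot as it stands.
- The arm moves only by the shell command python3 -m jog 'ROWS' [FORCE]. ROWS is text: rows parted by semicolons, each of 7 numbers parted by spaces: the shift along the world's x, y, z in mm, then the turn, a rotation vector about the world's x, y, z in degrees, then the opening, from 0 (shut) to 1 (fully open). A call has 1 to 5 rows; each row is the pose to reach, as a shift and turn from the pose measured when the call began; what a row does not reach only later rows make up. A row lasts 1/8 s, in which the tool goes at most 62.5 mm and 10.7 degrees, less where a joint would pass 70% of its speed; a pose out of reach is approached as far as the arm can. A call with a gripper value outside its range is refused whole. The fingers move at their own pace and stop on an object; FORCE is the grip in N (left out, the last holds). Time passes only in rows, so rows that repeat a pose let the fingers close. It gives the time, the measured TCP pose, the force and the opening at its end, in the units of the state.
- readout.read_state(): the state, without advancing time (a new reading comes with each control period).
- viewer.read_camera(name): name is "scene" or "top" or "wrist"; returns a dict with "image" (400x640x3 uint8, blue, green, red), "vertical_fov" (degrees; the focal length in pixels is half the picture's height over the tangent of half this angle, whatever the lens; pixels are square), "cx", "cy" (the principal point, pixels), "cam_to_world" (4x4, takes a point from camera to world coordinates). Camera axes: x right, y down, z forward; pixel columns grow to the right and rows downward; lengths in mm; the calibration is good to about 2 mm. The wrist camera is an equidistant fisheye: a pixel r from the principal point sees the ray r / f radians off the axis. A picture is of the moment at which its call begins. There is no depth.
- ticket.sign_off(): hands the job in, once; it reports no verdict.
The state is a dict: "time_s": time; "q": joint angles; "joint_vel": joint speeds; "joint_torque": joint torques, N m; "ee_pos": TCP position; "tool_rot": TCP orientation; "contact_force": force on the tool from outside, world axes, zero at the start; "ft_torque": the same for the moment, N m; "opening": finger opening in mm.
Only numpy, scipy, OpenCV 4.12 (cv2) and the standard library are available. Lean on these libraries where they do the work, as an engineer would, in place of code of your own. Each camera call takes 0.05 s, during which the arm holds its last target.

## Working session

There is one attempt and no reset: what is moved stays moved. The work goes in short steps, Python scripts to look and compute and a shell command to move; the robot and the scene stay as the last step left them, time stands still between calls to the robot, and variables do not carry over. Pictures are saved under pics/ and viewed, and the job is handed in when it is done.

```bash
ls; mkdir -p pics; cat > h.py <<'E'
import numpy as np,cv2
from workcell import readout,viewer,ticket
def cam(n,save=None):
    c=viewer.read_camera(n)
    if save: cv2.imwrite('pics/'+save+'.png',c['image'])
    np.save('pics/'+(save or n)+'.npy',c,allow_pickle=True)
    return c
def load(s): return np.load('pics/'+s+'.npy',allow_pickle=True).item()
def f(c): return 200/np.tan(np.radians(c['vertical_fov'])/2)
def ray(c,u,v,fish=False):
    F=f(c);x=(u-c['cx'])/F;y=(v-c['cy'])/F
    if fish:
        r=np.hypot(x,y);s=np.sin(r)/r if r>1e-9 else 1;d=np.array([x*s,y*s,np.cos(r)])
    else: d=np.array([x,y,1.])
    T=np.array(c['cam_to_world']);d=T[:3,:3]@d
    return T[:3,3],d/np.linalg.norm(d)
def onz(c,u,v,z,fish=False):
    o,d=ray(c,u,v,fish);return o+d*(z-o[2])/d[2]
def proj(c,p):
    T=np.array(c['cam_to_world']);q=T[:3,:3].T@(np.array(p)-T[:3,3]);return q[:2]/q[2]*f(c)+[c['cx'],c['cy']]
E
python3 - <<'E'
from h import *
for n in ['scene','top','wrist']:
    c=cam(n,n+'0');print(n,c['vertical_fov'],c['cx'],c['cy'],np.round(c['cam_to_world'],3).tolist())
print(readout.read_state())
E
```

```text
pics
scene 57.319033808270255 326.02585843936794 204.34668582743544 [[0.549, -0.646, 0.53, 2.182], [-0.836, -0.412, 0.363, -293.048], [-0.016, -0.643, -0.766, 819.023], [0.0, 0.0, 0.0, 1.0]]
top 57.02256274188869 319.8352498324358 199.12642915486146 [[-0.024, -0.987, 0.157, 360.439], [-0.999, 0.028, 0.024, 43.575], [-0.028, -0.156, -0.987, 1110.808], [0.0, 0.0, 0.0, 1.0]]
wrist 65.70646984690485 314.5530178706385 194.99078189848163 [[0.4, 0.868, 0.293, 175.89], [0.916, -0.379, -0.129, 604.887], [-0.001, 0.32, -0.947, 372.517], [0.0, 0.0, 0.0, 1.0]]
{'time_s': 0.15, 'q': array([-1.26056061,  0.43504928,  0.02499484,  1.57385885, -0.01161602,
        1.13402963, -0.07508853]), 'joint_vel': array([-0.00011778, -0.00421511,  0.00118898, -0.00472066,  0.00033474,
        0.00068795, -0.00074085]), 'joint_torque': array([ 2.17757937e-03, -6.70890641e+01,  1.02633107e+00, -3.16450346e+01,
        1.57393212e-02,  8.93852179e-03, -3.76167748e-05]), 'ee_pos': array([250.65797997, 572.14193569, 247.72627943]), 'tool_rot': array([-7.17945012e-05,  2.04995435e-01,  9.78762745e-01, -5.95597948e-04]), 'contact_force': array([-0.13839161, -0.04840208,  0.14154831]), 'ft_torque': array([-0.00787661, -0.0100436 , -0.04320838]), 'opening': 85.15945578472406}
```

View pics/scene0.png

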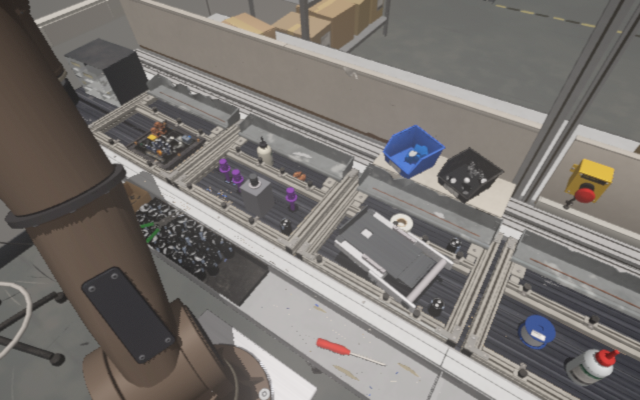

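View pics/top0.png

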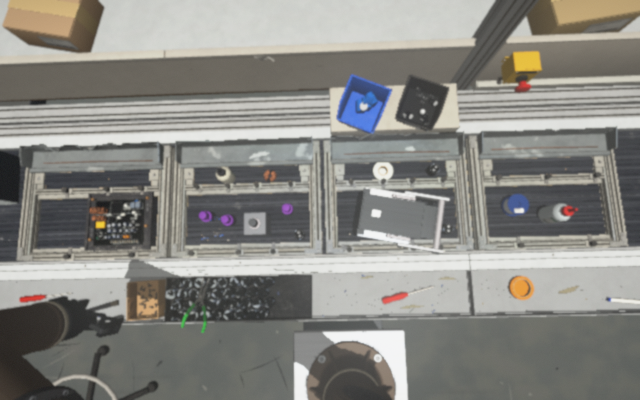

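View pics/wrist0.png

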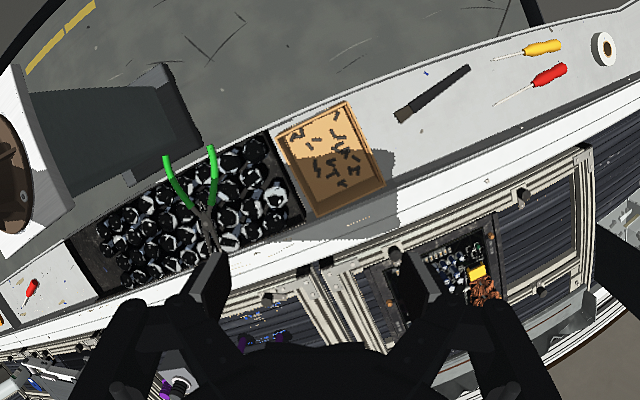

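The scene view shows the dock near (395,255) and the pin stand near (255,190). In the top view the dock is around (400,217) with its bar at right (440,222), and the stand is at (254,223). I'll zoom in.

```bash
python3 - <<'E'
from h import *
a=load('top0')['image'];b=load('scene0')['image']
cv2.imwrite('pics/z1.png',cv2.resize(a[165:275,340:470],None,fx=6,fy=5.4545,interpolation=cv2.INTER_CUBIC) if 0 else cv2.resize(a[175:265,345:465],None,fx=6,fy=6,interpolation=cv2.INTER_CUBIC))
cv2.imwrite('pics/z2.png',cv2.resize(b[195:315,320:470],None,fx=5,fy=5,interpolation=cv2.INTER_CUBIC))
cv2.imwrite('pics/z3.png',cv2.resize(a[160:250,190:320],None,fx=6,fy=6,interpolation=cv2.INTER_CUBIC))
cv2.imwrite('pics/z4.png',cv2.resize(b[130:250,205:335],None,fx=5,fy=5,interpolation=cv2.INTER_CUBIC))
E
```

```text
(no output)
```

View pics/z1.png

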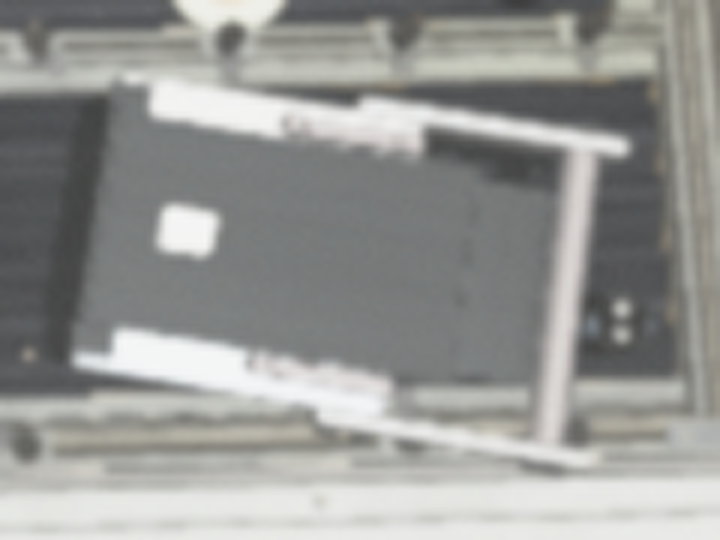

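View pics/z2.png

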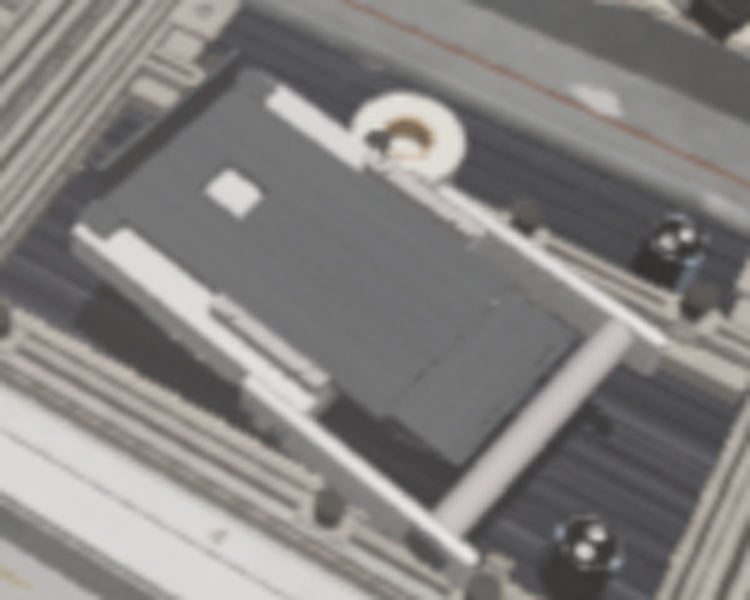

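View pics/z3.png

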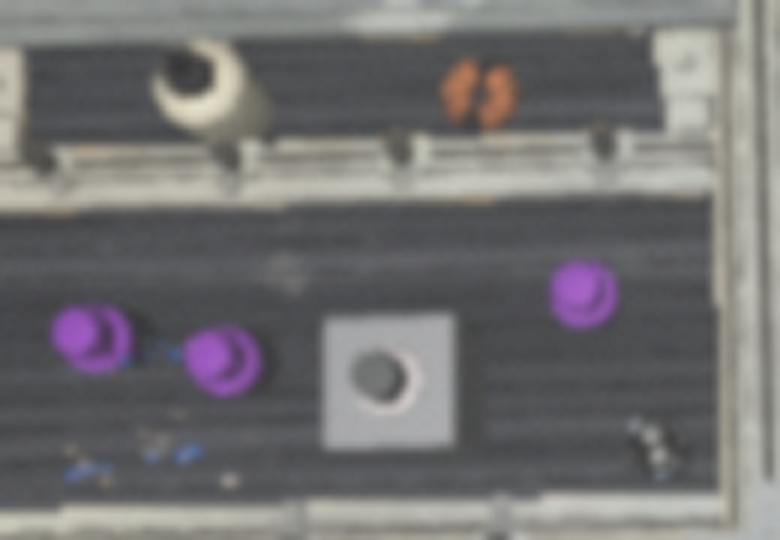

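View pics/z4.png

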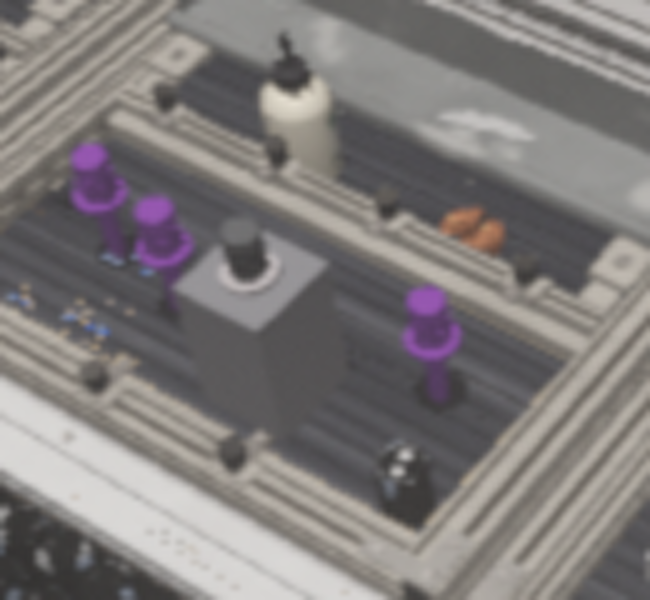

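```bash
python3 - <<'E'
from h import *
t=load('top0');s=load('scene0')
T=lambda u,v,z:onz(t,u/6+345-.4,v/6+175-.4,z)
S=lambda u,v,z:onz(s,u/5+320-.4,v/5+195-.4,z)
def tri(a,b):
    o1,d1=ray(t,a[0]/6+345-.4,a[1]/6+175-.4);o2,d2=ray(s,b[0]/5+320-.4,b[1]/5+195-.4)
    k=np.linalg.lstsq(np.c_[d1,-d2],o2-o1,rcond=None)[0]
    p,q=o1+k[0]*d1,o2+k[1]*d2;return (p+q)/2,np.linalg.norm(p-q)
R=lambda x:np.round(x,1)
for n,a,b,z in [('cheekL tip',(630,147),(665,341),102),('cheekR tip',(599,459),(473,561),102),('barL',(583,155),(625,325),100),('barR',(549,440),(455,520),100),('rearR corner bed',(73,361),(76,229),100),('slot',(188,231),(233,193),105),('guideL rear',(285,118),(370,157),112),('guideR rear',(249,357),(213,298),112)]:
    p,e=tri(a,b);print(n,R(T(*a,z)),R(S(*b,z)),R(p),R(e))
A=lambda u,v,z:onz(t,u/6+190-.4,v/6+160-.4,z)
B=lambda u,v,z:onz(s,u/5+205-.4,v/5+130-.4,z)
print('stand top',[R(A(u,v,95)) for u,v in [(322,315),(456,313),(457,448),(322,450)]])
print('stand S',[R(B(u,v,95)) for u,v in [(178,288),(248,225),(330,264),(256,327)]])
print('grip top c',R(A(377,377,130.5)),R(B(243,231,130.5)))
E
```

```text
cheekL tip [ 510.6 -288.4  102. ] [ 508.3 -286.2  102. ] [ 509.9 -287.3  101.1] 2.9
cheekR tip [ 369.7 -263.5  102. ] [ 365.9 -257.9  102. ] [ 367.8 -260.5  102.6] 6.5
barL [ 507.8 -267.4  100. ] [ 507.9 -268.   100. ] [ 508.  -267.8   99.6] 0.6
barR [ 378.7 -242.5  100. ] [ 379.6 -243.9  100. ] [ 379.1 -243.2   99.8] 1.6
rearR corner bed [419.5 -30.3 100. ] [418.1 -30.8 100. ] [419.5 -30.2  97.9] 0.6
slot [477.  -84.6 105. ] [473.  -84.5 105. ] [476.8 -84.2 100.7] 2.5
guideL rear [ 526.9 -130.3  112. ] [ 522.2 -131.4  112. ] [ 527.4 -130.6  105.8] 1.7
guideR rear [ 418.6 -108.3  112. ] [ 412.8 -107.4  112. ] [ 417.6 -107.5  106.2] 4.2
stand top [array([491. , 283.2,  95. ]), array([490.3, 220.6,  95. ]), array([427.6, 220.1,  95. ]), array([428.3, 282.7,  95. ])]
stand S [array([429.3, 279.1,  95. ]), array([486.3, 278.3,  95. ]), array([487.5, 220.8,  95. ]), array([430.4, 225. ,  95. ])]
grip top c [457.9 249.9 130.5] [457.8 249.6 130.5]
```

Bar, guides and slot fit each other: the hole is near (465,-142), the dock's x points to -100.8°, and the plate sits at about x=-59, y=0 in the dock's frame. The pin is at (458,250). I'll go behind the plate with the jaws across the flange.

```bash
python3 -m jog '24 -58 0 0 0 -7.7 1; 48 -115 0 0 0 -15.4 1; 72 -173 0 0 0 -23 0.7; 96 -230 0 0 0 -31 0.5; 120 -288 0 0 0 -38.6 0.5'; python3 -m jog '24 -58 0 0 0 -7.7 .5; 48 -115 0 0 0 -15.4 .5; 72 -173 0 0 0 -23 0.5; 96 -230 0 0 0 -31 0.5; 120 -280 0 0 0 -38.6 0.5'
```

```text
time_s: 0.78
ee_pos: [371.0, 282.4, 247.7]
tool_rot: [-0.0, 0.519, 0.855, -0.0]
contact_force: [1.1, 0.6, -0.4]
opening: 42.8
time_s: 1.4
ee_pos: [491.3, 0.3, 247.9]
tool_rot: [-0.0, 0.774, 0.633, -0.0]
contact_force: [1.0, 0.6, 0.0]
opening: 42.6
```

```bash
python3 - <<'E'
from h import *
c=cam('wrist','w1');c=cam('top','t1')
E
```

```text
(no output)
```

View pics/w1.png

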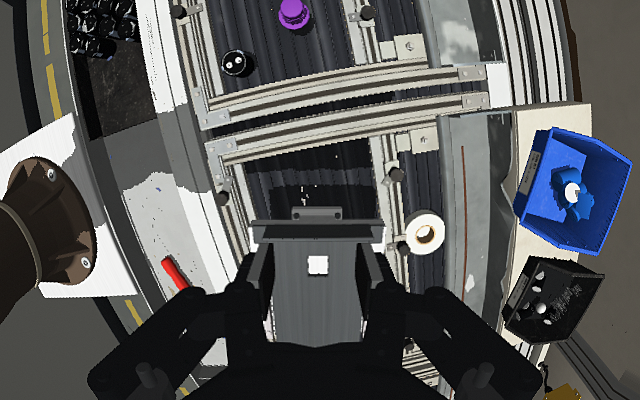

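```bash
python3 - <<'E'
from h import *
c=load('w1');R=lambda x:np.round(x,1)
im=c['image'];cv2.imwrite('pics/z5.png',cv2.resize(im[180:300,230:400],None,fx=4.5,fy=4.5,interpolation=cv2.INTER_CUBIC))
o=np.array([464.9,-142.3]);a=np.radians(-100.8);X=np.array([np.cos(a),np.sin(a)]);Y=np.array([-X[1],X[0]])
D=lambda p:R([(p[:2]-o)@X,(p[:2]-o)@Y])
for n,u,v,z in [('slot',317.5,264.5,105),('bracket',317,213,0),('bracket',317,213,80),('flL',251,221,130),('flR',384,221,130)]:
    p=onz(c,u,v,z,True);print(n,R(p),D(p))
E
```

```text
slot [478.8 -80.9 105. ] [-62.9   2.1]
bracket [481.7 -67.5   0. ] [-76.7   2.5]
bracket [487.3 -35.7  80. ] [-108.9    2.1]
flL [433.4 -12.2 130. ] [-121.9  -55.3]
flR [546.5 -35.  130. ] [-120.7   60. ]
```

View pics/z5.png

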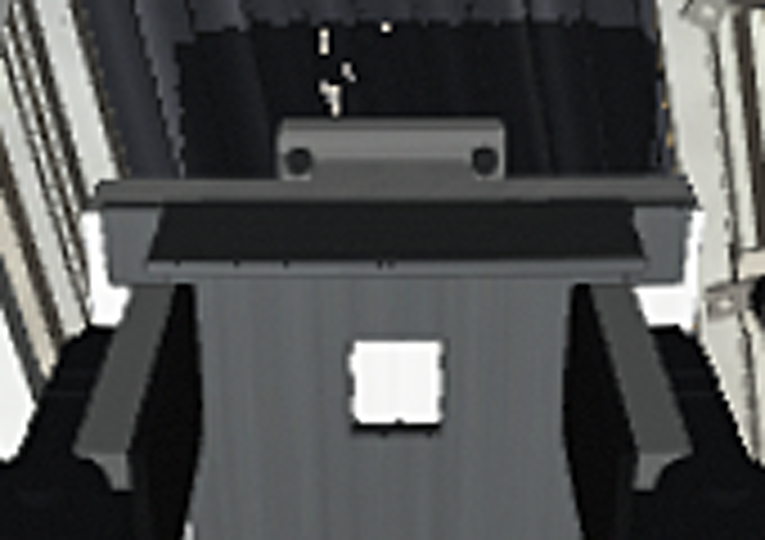

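```bash
python3 - <<'E'
from h import *
c=load('w1');R=lambda x:np.round(x,1)
o=np.array([464.9,-142.3]);a=np.radians(-100.8);X=np.array([np.cos(a),np.sin(a)]);Y=np.array([-X[1],X[0]])
D=lambda p:R([(p[:2]-o)@X,(p[:2]-o)@Y])
print(R(c['cam_to_world'][:3,3]))
g=lambda u,v:(u/4.5+230-.4,v/4.5+180-.4)
for n,uv,z in [('flL',(148,262),130),('flR',(645,262),130),('earL rear',(104,207),105),('earR rear',(688,207),105),('bed rearL',(98,195),100),('bed rearR',(690,195),100),('slotL',(352,341),105),('slotR',(442,341),105),('slotfL',(352,424),105)]:
    p=onz(c,*g(*uv),z,True);print(n,R(p),D(p))
E
```

```text
[508.1  80.4 372.9]
flL [439.1 -29.8 130. ] [-105.7  -46.4]
flR [534.8 -49.1 130. ] [-104.6   51.2]
earL rear [426.  -26.7 105. ] [-106.2  -59.8]
earR rear [548.4 -51.4 105. ] [-105.   65.]
bed rearL [424.  -25.7 100. ] [-106.8  -62.1]
bed rearR [549.9 -51.1 100. ] [-105.5   66.4]
slotL [471.4 -68.6 105. ] [-73.7  -7.4]
slotR [490.8 -72.5 105. ] [-73.4  12.4]
slotfL [466.9 -90.  105. ] [-51.7  -7.8]
```

```bash
python3 -m jog '3 2 -50 0 0 0 .5; 3 2 -100 0 0 0 .5;3 2 -125 0 0 0 .5; 3 2 -125 0 0 0 .5; 0 -12 -125 0 0 0 .5'
python3 - <<'E'
from h import *
cam('top','t2');cam('wrist','w2');s=cam('scene','s2')
cv2.imwrite('pics/z6.png',cv2.resize(s['image'][170:320,320:470],None,fx=4,fy=4))
E
```

```text
time_s: 2.12
ee_pos: [493.3, -15.5, 124.0]
tool_rot: [0.002, 0.775, 0.631, 0.0]
contact_force: [-0.4, -0.3, 0.5]
opening: 42.6
```

View pics/z6.png

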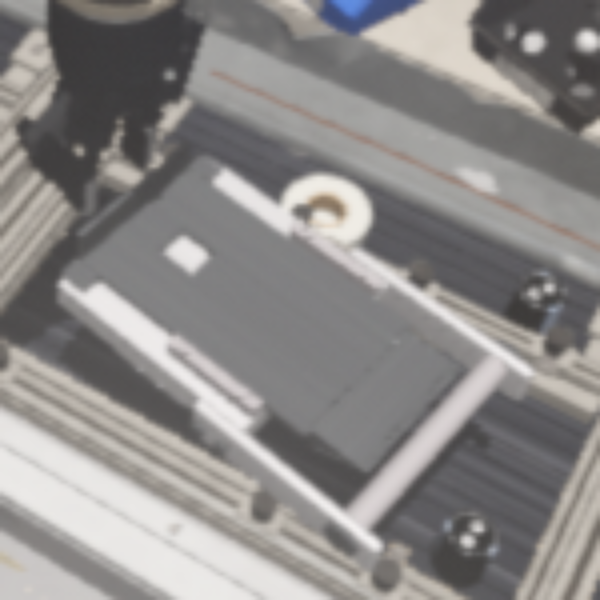

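View pics/w2.png

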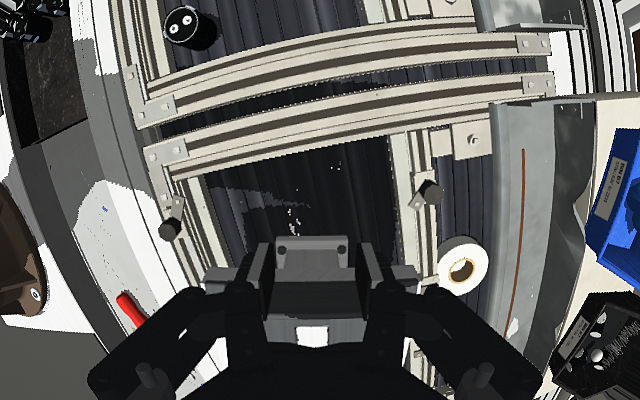

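```bash
python3 -m jog '-1.2 -6 0 0 0 0 .5; -2.3 -12 0 0 0 0 .5; -3.5 -18 0 0 0 0 .5; -4.7 -24 0 0 0 0 .5; -5.8 -30 0 0 0 0 .5'
python3 -m jog '-1 -5 0 0 0 0 .5; -2 -10 0 0 0 0 .5; -2.9 -15 0 0 0 0 .5; -3.9 -20 0 0 0 0 .5; -3.9 -20 0 0 0 0 .5'
python3 - <<'E'
from h import *
cam('top','t3');s=cam('scene','s3')
cv2.imwrite('pics/z7.png',cv2.resize(s['image'][170:320,320:470],None,fx=4,fy=4))
print(readout.read_state()['contact_force'])
E
```

```text
time_s: 2.9
ee_pos: [487.4, -47.0, 124.5]
tool_rot: [0.002, 0.777, 0.63, 0.001]
contact_force: [1.0, 5.5, 2.3]
opening: 42.8
time_s: 3.52
ee_pos: [483.3, -67.6, 124.4]
tool_rot: [0.002, 0.777, 0.63, 0.001]
contact_force: [0.2, 0.8, 0.2]
opening: 42.6
[0.04288515 0.54718684 0.52084388]
```

View pics/z7.png

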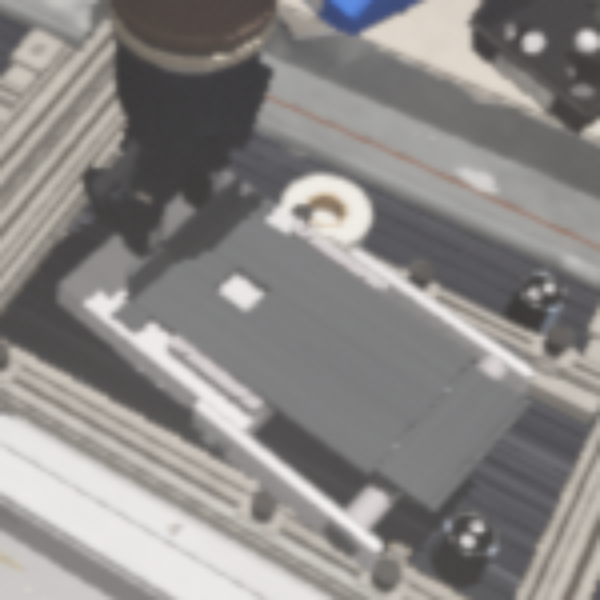

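```bash
python3 -m jog '-0.8 -4 0 0 0 0 .5; -1.6 -8 0 0 0 0 .5; -2.3 -12 0 0 0 0 .5; -2.7 -14 0 0 0 0 .5; -2.7 -14 0 0 0 0 .5'
python3 - <<'E'
from h import *
cam('top','t4');s=cam('scene','s4')
cv2.imwrite('pics/z8.png',cv2.resize(s['image'][170:320,320:470],None,fx=4,fy=4))
print(readout.read_state()['contact_force'])
E
```

```text
time_s: 4.25
ee_pos: [480.4, -81.9, 124.3]
tool_rot: [0.002, 0.777, 0.63, 0.0]
contact_force: [0.4, 0.3, -0.5]
opening: 42.6
[ 0.86079671  0.16081279 -0.60443915]
```

View pics/z8.png

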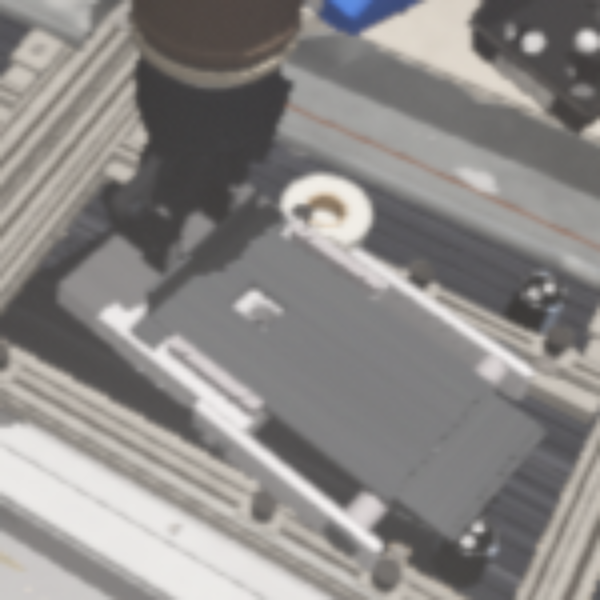

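```bash
python3 -m jog '-0.4 -2 0 0 0 0 .5; -0.8 -4 0 0 0 0 .5; -1 -5 0 0 0 0 .5; -1.2 -6 0 0 0 0 .5; -1.2 -6 0 0 0 0 .5'
python3 - <<'E'
from h import *
cam('top','t5');s=cam('scene','s5');w=cam('wrist','w5')
cv2.imwrite('pics/z9.png',cv2.resize(s['image'][170:320,320:470],None,fx=4,fy=4))
print(readout.read_state()['contact_force'])
E
```

```text
time_s: 4.97
ee_pos: [479.3, -87.5, 124.3]
tool_rot: [0.002, 0.777, 0.63, 0.0]
contact_force: [1.3, 1.2, -1.2]
opening: 42.1
[ 0.33103156  2.1073728  -1.09116037]
```

View pics/z9.png

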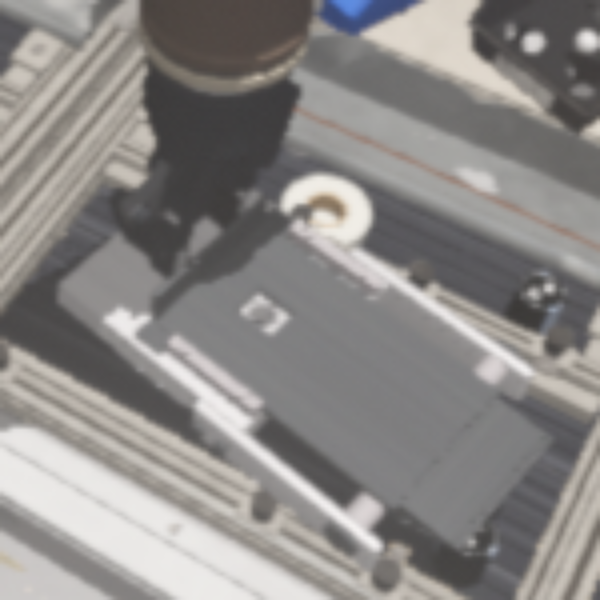

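```bash
python3 -m jog '-0.2 -1 0 0 0 0 .5; -0.4 -2 0 0 0 0 .5; -0.5 -2.5 0 0 0 0 .5; -0.5 -2.5 0 0 0 0 .5'
python3 - <<'E'
from h import *
t=cam('top','t6');s=cam('scene','s6')
cv2.imwrite('pics/z10.png',np.hstack([cv2.resize(s['image'][235:265,370:400],None,fx=13,fy=13),cv2.resize(t['image'][190:230,375:415],None,fx=9.75,fy=9.75)]))
cv2.imwrite('pics/z11.png',cv2.resize(s['image'][170:320,320:470],None,fx=4,fy=4))
print(readout.read_state()['contact_force'])
E
```

```text
time_s: 5.62
ee_pos: [479.1, -87.9, 124.3]
tool_rot: [0.001, 0.776, 0.631, 0.001]
contact_force: [1.3, 9.8, 0.4]
opening: 42.5
[1.47410169 9.06274814 0.98937597]
```

View pics/z11.png

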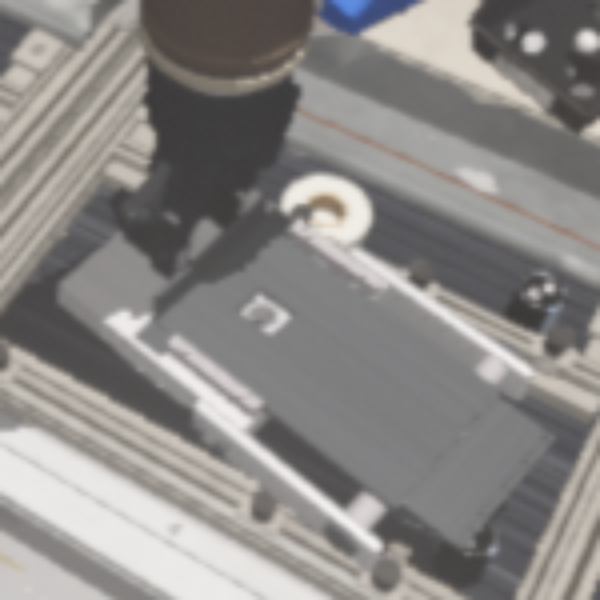

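View pics/z10.png

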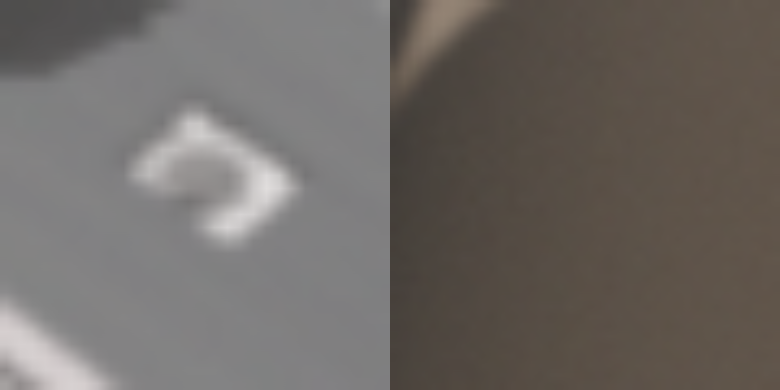

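```bash
python3 -m jog '2 10 0 0 0 0 .5; 5 25 0 0 0 0 .5; 5 25 60 0 0 0 .5; 3 85 120 0 0 0 .6; 0 145 125 0 0 0 .8'
python3 - <<'E'
from h import *
t=cam('top','t7');s=cam('scene','s7')
cv2.imwrite('pics/z12.png',np.hstack([cv2.resize(s['image'][235:265,370:400],None,fx=13,fy=13),cv2.resize(t['image'][190:230,375:415],None,fx=9.75,fy=9.75)]))
cv2.imwrite('pics/z13.png',cv2.resize(t['image'][175:265,345:465],None,fx=6,fy=6,interpolation=cv2.INTER_CUBIC))
E
```

```text
time_s: 6.35
ee_pos: [481.2, 41.9, 247.8]
tool_rot: [0.002, 0.777, 0.629, 0.003]
contact_force: [1.1, 0.7, 0.3]
opening: 67.1
```

View pics/z12.png

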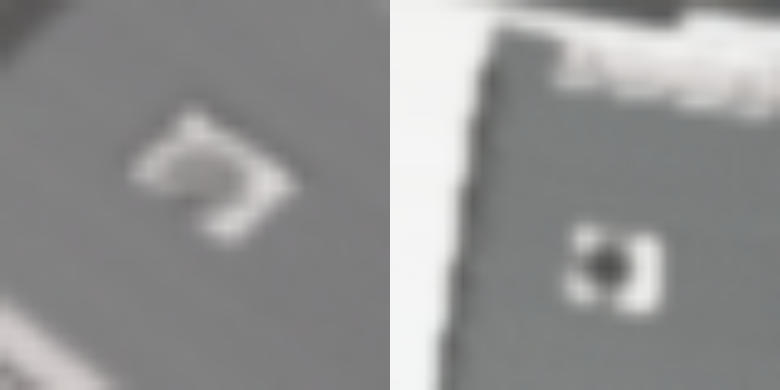

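View pics/z13.png

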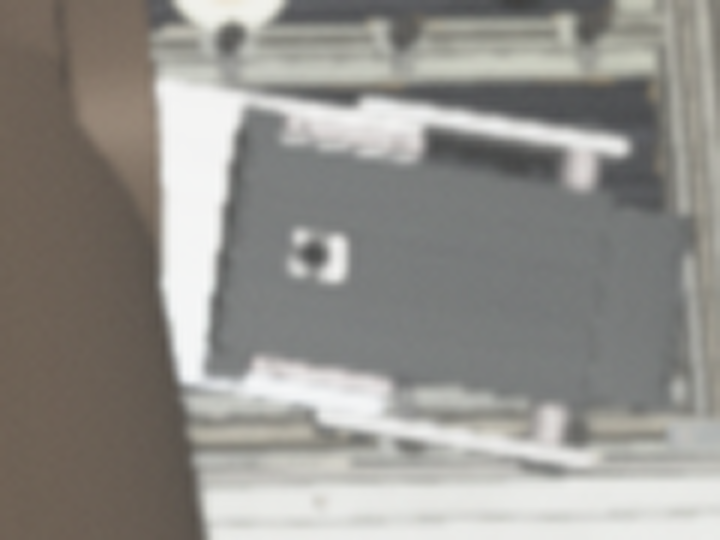

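```bash
python3 - <<'E'
from h import *
t=load('t7');s=load('s7');R=lambda x:np.round(x,1)
print('hole top',R(onz(t,375+218/9.75-.45,190+266/9.75-.45,100)),'scene',R(onz(s,370+205/13-.45,235+174/13-.45,100)))
cv2.imwrite('pics/z14.png',cv2.resize(s['image'][235:325,360:470],None,fx=6.5,fy=6.5,interpolation=cv2.INTER_CUBIC))
E
```

```text
hole top [ 465.8 -142.1  100. ] scene [ 463.6 -141.   100. ]
```

View pics/z14.png

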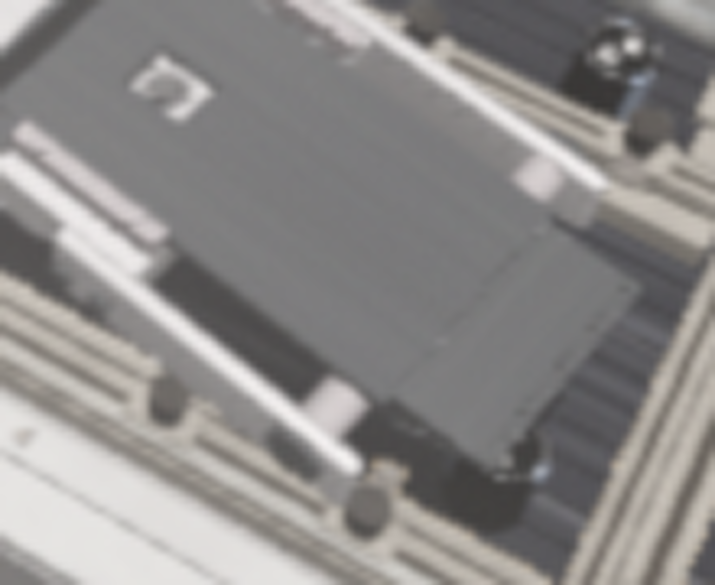

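```bash
python3 - <<'E'
from h import *
t=load('t7');s=load('s7');R=lambda x:np.round(x,1)
def tri(a,b):
    o1,d1=ray(t,a[0]/6+345-.4,a[1]/6+175-.4);o2,d2=ray(s,b[0]/6.5+360-.4,b[1]/6.5+235-.4)
    k=np.linalg.lstsq(np.c_[d1,-d2],o2-o1,rcond=None)[0]
    p,q=o1+k[0]*d1,o2+k[1]*d2;return R((p+q)/2),R(np.linalg.norm(p-q))
print(tri((690,215),(638,287)),tri((672,408),(500,465)))
for z in(100,105,112,118): 
  p=onz(t,690/6+344.6,215/6+174.6,z);q=onz(s,638/6.5+359.6,287/6.5+234.6,z);print(z,R(p),R(q))
E
```

```text
(array([ 477.6, -311.5,  101.7]), np.float64(3.5)) (array([ 391.1, -296.3,  104.6]), np.float64(1.2))
100 [ 478.8 -313.7  100. ] [ 477.5 -310.1  100. ]
105 [ 478.2 -311.9  105. ] [ 474.2 -310.   105. ]
112 [ 477.4 -309.4  112. ] [ 469.6 -309.8  112. ]
118 [ 476.7 -307.3  118. ] [ 465.6 -309.7  118. ]
```

```bash
python3 -m jog '-6 52 -10 0 0 0 .6; -12 104 -30 0 0 0 .6; -18 156 -50 0 0 0 .6; -22.9 208.4 -55 0 0 0 .6; -22.9 208.4 -55 0 0 0 .6' 40
python3 - <<'E'
from h import *
s=cam('scene','s8');w=cam('wrist','w8');t=cam('top','t8')
cv2.imwrite('pics/z15.png',np.hstack([cv2.resize(s['image'][130:230,205:305],None,fx=4,fy=4),cv2.resize(t['image'][170:270,200:300],None,fx=4,fy=4)]))
E
```

```text
time_s: 7.08
ee_pos: [455.8, 262.6, 190.6]
tool_rot: [0.0, 0.77, 0.637, 0.003]
contact_force: [0.9, -0.2, -0.3]
opening: 51.0
```

View pics/z15.png

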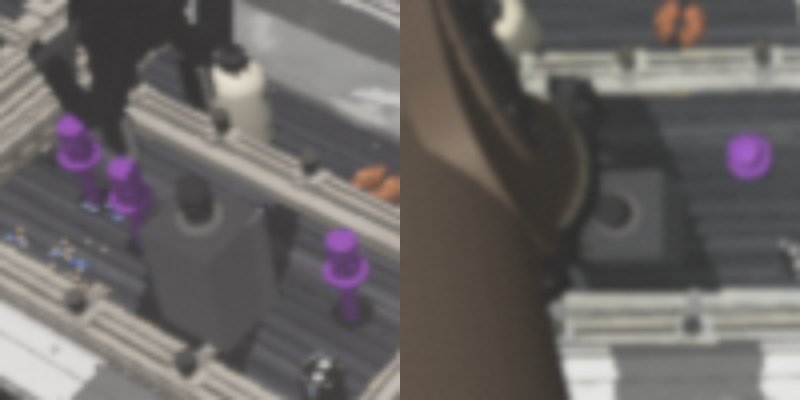

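View pics/w8.png

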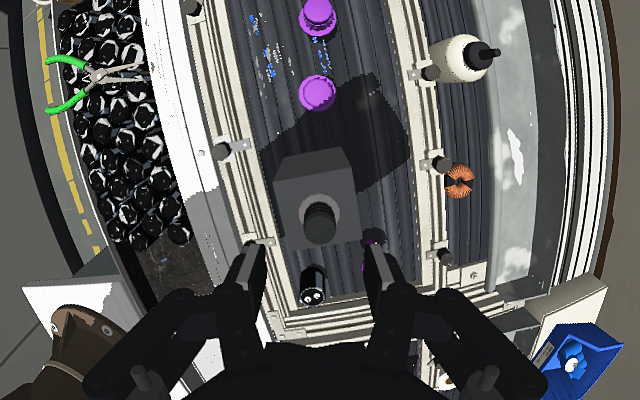

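```bash
python3 - <<'E'
from h import *
w=load('w8');R=lambda x:np.round(x,1)
print(readout.read_state()['ee_pos'])
cv2.imwrite('pics/z16.png',cv2.resize(w['image'][140:260,260:380],None,fx=5,fy=5))
E
```

```text
[457.571788   256.95679328 191.56622762]
```

View pics/z16.png

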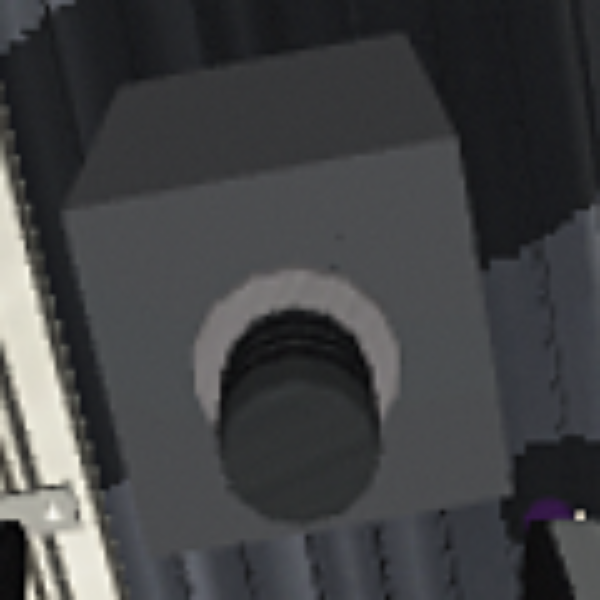

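```bash
python3 -m jog '0.7 -6.7 -1 0 0 0 .6;0.7 -6.7 -1 0 0 0 .6;0.7 -6.7 -1 0 0 0 .6;0.7 -6.7 -1 0 0 0 .6'
python3 - <<'E'
from h import *
w=cam('wrist','w9')
print(readout.read_state()['ee_pos'],w['cam_to_world'][:3,3])
cv2.imwrite('pics/z17.png',cv2.resize(w['image'][140:260,260:380],None,fx=5,fy=5))
E
```

```text
time_s: 7.72
ee_pos: [458.3, 250.2, 190.7]
tool_rot: [0.001, 0.773, 0.634, 0.003]
contact_force: [-0.7, -0.2, -0.3]
opening: 51.3
[458.31216165 250.2922869  190.6416974 ] [474.18266621 330.07696753 315.9011541 ]
```

View pics/z17.png

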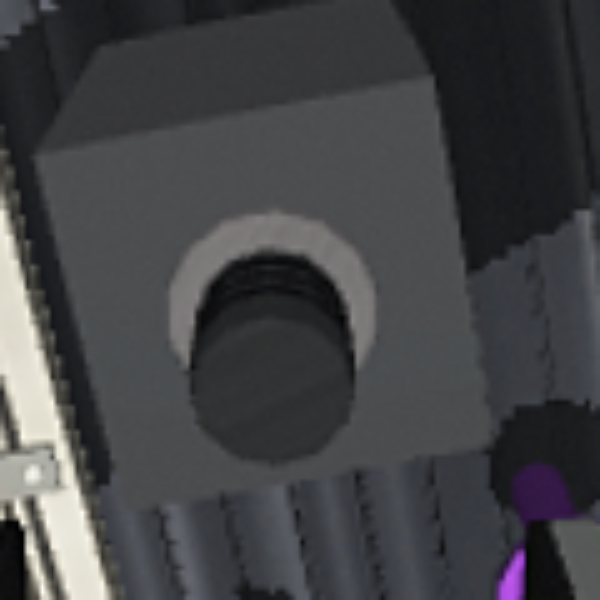

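```bash
python3 - <<'E'
from h import *
w=load('w9');R=lambda x:np.round(x,1)
print(R(onz(w,260+272/5-.4,140+391/5-.4,130.5,True)),'collar',R(onz(w,260+272/5-.4,140+314/5-.4,100,True)))
print([R(onz(w,260+a/5-.4,140+b/5-.4,95,True)) for a,b in [(36,156),(432,75),(492,448),(112,510)]])
E
```

```text
[459.8 254.1 130.5] collar [459.9 253.7 100. ]
[array([430.1, 283.1,  95. ]), array([489.5, 283.6,  95. ]), array([489.2, 223. ,  95. ]), array([427.9, 224.2,  95. ])]
```

```bash
python3 -m jog '0.7 1.8 -40 0 0 0 .6;0.7 1.8 -65 0 0 0 .6;0.7 1.8 -69 0 0 0 .6;0.7 1.8 -69 0 0 0 .6; 0.7 1.8 -69 0 0 0 .6'
python3 -m jog '0 0 0 0 0 0 0.1;0 0 0 0 0 0 0.1;0 0 0 0 0 0 0.1;0 0 0 0 0 0 0.1' 60
```

```text
time_s: 8.4
ee_pos: [459.7, 252.4, 122.7]
tool_rot: [0.001, 0.773, 0.634, 0.004]
contact_force: [-0.7, 0.3, 1.1]
opening: 51.2
time_s: 8.9
ee_pos: [460.1, 252.8, 123.6]
tool_rot: [0.001, 0.773, 0.634, 0.005]
contact_force: [-0.9, -0.5, 8.0]
opening: 20.1
```

```bash
python3 -m jog '0 0 20 0 0 0 0.1;0 0 60 0 0 0 0.1;0 0 100 0 0 0 0.1;0 0 121 0 0 0 0.1;0 0 121 0 0 0 0.1'
python3 - <<'E'
from h import *
w=cam('wrist','w10');s=cam('scene','s10')
cv2.imwrite('pics/z18.png',np.hstack([cv2.resize(w['image'][150:400,200:450],(400,400)),cv2.resize(s['image'][70:230,180:340],(400,400))]))
E
```

```text
time_s: 9.52
ee_pos: [460.9, 253.2, 246.2]
tool_rot: [0.001, 0.773, 0.634, 0.006]
contact_force: [0.5, -0.7, -0.9]
opening: 19.9
```

View pics/z18.png

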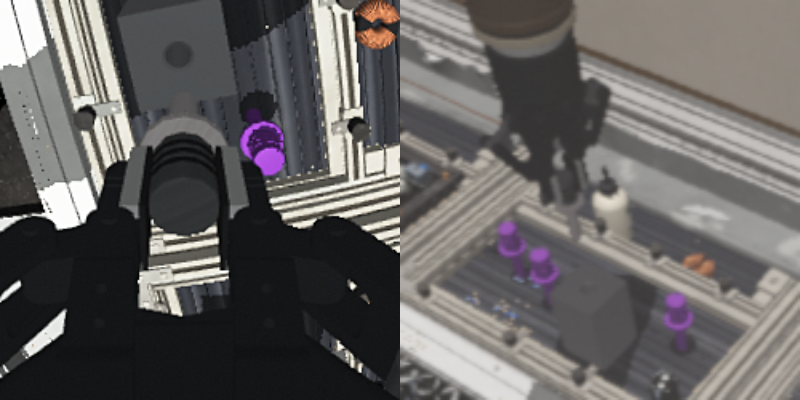

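```bash
python3 -m jog '1 -60 0 0 0 0 0.1;2 -120 0 0 0 0 0.1;3 -180 0 0 0 0 0.1;3 -235 0 0 0 0 0.1;4 -290 0 0 0 0 0.1'
python3 -m jog '0 -50 0 0 0 0 0.1;0 -90 0 0 0 0 0.1;0 -96 0 0 0 0 0.1;0 -96 0 0 0 0 0.1;0 -96 0 0 0 0 0.1'
```

```text
time_s: 10.25
ee_pos: [462.7, -39.0, 242.9]
tool_rot: [0.0, 0.773, 0.634, 0.004]
contact_force: [2.0, 0.4, -0.6]
opening: 19.9
time_s: 10.88
ee_pos: [462.7, -133.5, 242.4]
tool_rot: [-0.0, 0.772, 0.635, 0.003]
contact_force: [0.9, 0.4, -0.7]
opening: 19.9
```

```bash
python3 -m jog '2.3 -9.5 -20 0 0 0 0.1;2.3 -9.5 -40 0 0 0 0.1;2.3 -9.5 -43 0 0 0 0.1;2.3 -9.5 -43 0 0 0 0.1;2.3 -9.5 -43 0 0 0 0.1'
python3 - <<'E'
from h import *
w=cam('wrist','w11');s=cam('scene','s11');t=cam('top','t11')
print(readout.read_state()['ee_pos'])
cv2.imwrite('pics/z19.png',np.hstack([cv2.resize(w['image'][180:300,260:380],(400,400)),cv2.resize(s['image'][200:280,350:430],(400,400))]))
E
```

```text
time_s: 11.5
ee_pos: [465.5, -142.8, 200.1]
tool_rot: [-0.0, 0.772, 0.635, 0.004]
contact_force: [-0.1, 0.4, -0.9]
opening: 20.1
[ 465.30781247 -142.96072908  199.91224943]
```

View pics/z19.png

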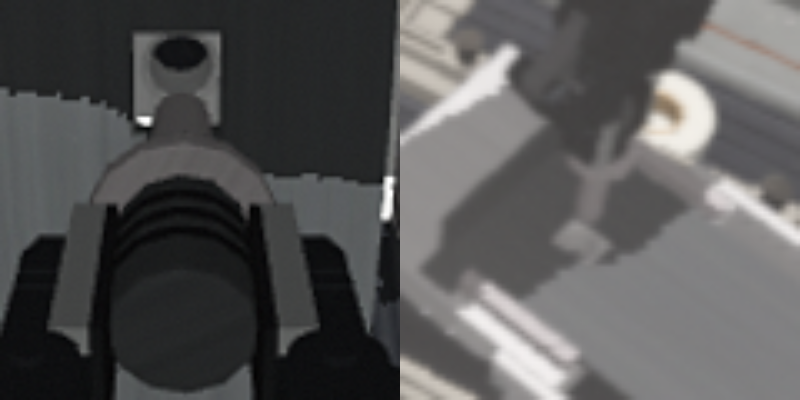

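```bash
python3 - <<'E'
from h import *
w=load('w11');R=lambda x:np.round(x,1)
k=120/400
P=lambda x,y,z:R(onz(w,260+x*k-.35,180+y*k-.35,z,True))
print('hole',P(180,33,100),P(148,65,100),P(211,65,100))
print('slot corners',P(133,31,105),P(221,31,105),P(133,125,105))
print('tip rear',P(182,93,121.3),'L',P(157,115,121.3),P(210,115,121.3))
print('collar rear',P(182,136,171.3),P(182,142,176.3),'L',P(92,195,173),P(273,195,173))
print('grip top disc c',P(183,329,206.8))
cv2.imwrite('pics/z20.png',cv2.resize(w['image'][185:265,275:355],(800,800),interpolation=cv2.INTER_NEAREST)[:600])
E
```

```text
hole [ 468.1 -132.   100. ] [ 459.4 -138.2  100. ] [ 473.7 -141.   100. ]
slot corners [ 458.2 -128.   105. ] [ 477.5 -131.8  105. ] [ 453.5 -150.2  105. ]
tip rear [ 467.2 -138.6  121.3] L [ 461.  -142.5  121.3] [ 472.1 -144.7  121.3]
collar rear [ 469.2 -127.5  171.3] [ 469.3 -126.4  176.3] L [ 452.7 -134.3  173. ] [ 482.  -140.1  173. ]
grip top disc c [ 466.5 -140.9  206.8]
```

View pics/z20.png

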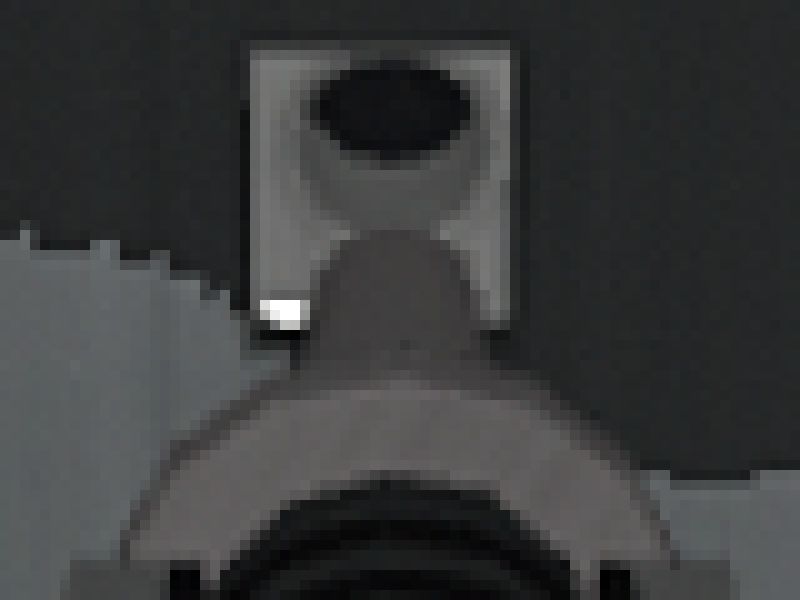

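```bash
python3 - <<'E'
from h import *
w=load('w11');R=lambda x:np.round(x,1)
P=lambda x,y,z:R(onz(w,275+x/10-.5,185+y/10-.5,z,True))
a=np.radians(-101.2);X=np.array([np.cos(a),np.sin(a)]);Y=np.array([-X[1],X[0]])
h=onz(w,313.9,198.9,100,True)
print('hole c',h,P(298,144,100),P(490,144,100),P(394,55,100),P(394,232,100))
for n,x,y,z in [('tiprear',395,230,121.3),('tipL',310,290,121.3),('tipR',475,290,121.3),('collar',397,370,171.3),('collartop',400,385,176.3),('colL',125,540,175),('colR',675,540,175)]:
  p=onz(w,275+x/10-.5,185+y/10-.5,z,True);d=p-h;print(n,R(p),R([d[:2]@X,d[:2]@Y]))
E
```

```text
hole c [ 466.85913774 -139.47325228  100.        ] [ 459.6 -138.   100. ] [ 474.1 -140.9  100. ] [ 468.2 -132.4  100. ] [ 465.5 -146.6  100. ]
tiprear [ 467.  -138.6  121.3] [-0.9 -0. ]
tipL [ 460.2 -141.9  121.3] [ 3.6 -6. ]
tipR [ 471.7 -144.1  121.3] [3.6 5.7]
collar [ 469.  -128.1  171.3] [-11.6  -0.1]
collartop [ 469.4 -126.8  176.3] [-12.9   0. ]
colL [ 452.9 -133.5  175. ] [ -3.1 -14.8]
colR [ 482.2 -139.3  175. ] [-3.1 15. ]
```

```bash
python3 - <<'E'
from h import *
s=load('s11')
im=s['image'][225:265,365:415]
im=np.clip(im.astype(float)*1.8-30,0,255).astype(np.uint8)
cv2.imwrite('pics/z21.png',cv2.resize(im,(750,600),interpolation=cv2.INTER_CUBIC))
E
```

```text
(no output)
```

View pics/z21.png

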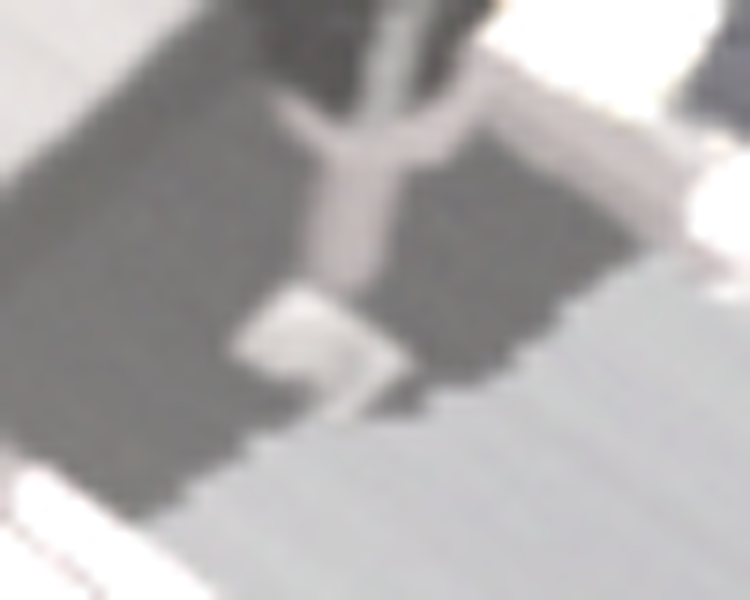

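```bash
python3 - <<'E'
from h import *
s=load('s11');R=lambda x:np.round(x,1)
P=lambda x,y,z:onz(s,365+x/15-.5,225+y/15-.5,z)
a=np.radians(-101.2);X=np.array([np.cos(a),np.sin(a)]);Y=np.array([-X[1],X[0]])
cs=[P(*p,105) for p in [(300,283),(230,350),(335,418),(412,362)]]
c=sum(cs)/4;print(R(cs),R(c))
for z in(118.3,121.3):
  for y in (265,280):
    d=P(340,y,z)-c;print(z,y,R([d[:2]@X,d[:2]@Y]))
# wrist slot
w=load('w11');h=onz(w,313.9,198.9,100,True)
q=[onz(w,275+x/10-.5,185+y/10-.5,105,True) for x,y in [(248,45),(512,45),(512,330),(248,330)]]
for p in q:
  d=p-h;print(R(p),R([d[:2]@X,d[:2]@Y]))
E
```

```text
[[ 470.7 -134.6  105. ]
 [ 453.8 -131.3  105. ]
 [ 451.6 -150.5  105. ]
 [ 467.  -155.8  105. ]] [ 460.8 -143.   105. ]
118.3 265 [-3.3  6.9]
118.3 280 [-1.6  4.7]
121.3 265 [-2.3  5.1]
121.3 280 [-0.5  2.9]
[ 458. -128.  105.] [ -9.5 -10.9]
[ 477.3 -131.8  105. ] [-9.5  8.8]
[ 473.2 -154.4  105. ] [13.4  9.1]
[ 453.2 -150.5  105. ] [ 13.4 -11.2]
```

```bash
python3 -m jog '0.4 2.4 -3 0 0 0 0.1;0.4 2.4 -7 0 0 0 0.1;0.4 2.4 -10 0 0 0 0.1;0.4 2.4 -12 0 0 0 0.1;0.4 2.4 -12 0 0 0 0.1'
python3 - <<'E'
from h import *
w=cam('wrist','w12');s=cam('scene','s12')
print(readout.read_state()['ee_pos'],readout.read_state()['contact_force'])
g=lambda i:np.clip(i.astype(float)*1.7,0,255).astype(np.uint8)
cv2.imwrite('pics/z22.png',np.hstack([cv2.resize(g(w['image'][180:230,290:340]),(400,400),interpolation=cv2.INTER_NEAREST),cv2.resize(g(s['image'][225:265,370:410]),(400,400),interpolation=cv2.INTER_CUBIC)]))
E
```

```text
time_s: 12.28
ee_pos: [465.6, -140.6, 187.7]
tool_rot: [-0.0, 0.772, 0.635, 0.004]
contact_force: [-0.5, -0.5, 0.3]
opening: 20.1
[ 465.70392092 -140.61424836  187.92705627] [-0.28901034  0.22779638 -0.05770377]
```

View pics/z22.png

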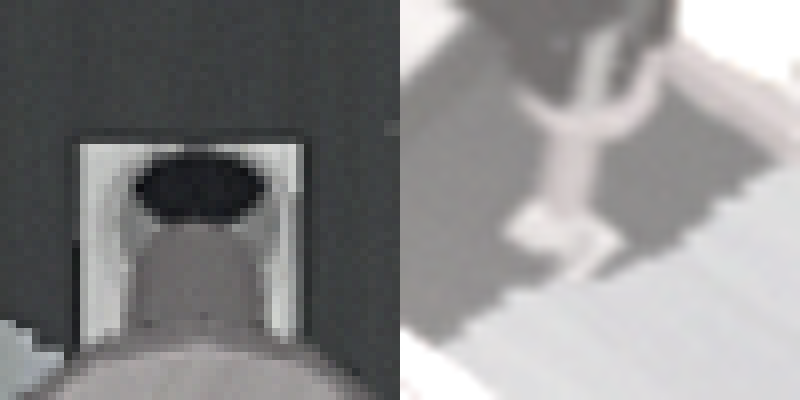

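```bash
python3 - <<'E'
from h import *
w=load('w12');R=lambda x:np.round(x,1)
P=lambda x,y,z:onz(w,290+x/8-.5,180+y/8-.5,z,True)
a=np.radians(-101.2);X=np.array([np.cos(a),np.sin(a)]);Y=np.array([-X[1],X[0]])
h0=P(200,148,100); h=h0[:2]+X*7.7
print(h0,h,P(120,222,100),P(280,222,100))
for n,x,y,z in [('tiprear',200,222,109.3),('tipL',137,260,109.3),('tipR',264,260,109.3),('collar',200,335,159.3),('slotTL',80,143,105),('slotTR',303,143,105)]:
  p=P(x,y,z);d=p[:2]-h;print(n,R(p),R([d@X,d@Y]))
E
```

```text
[ 468.22745068 -132.52107925  100.        ] [ 466.73184618 -140.07443395] [ 459.63755229 -138.14858591  100.        ] [ 474.05916659 -140.99741017  100.        ]
tiprear [ 467.5 -136.1  109.3] [-4. -0.]
tipL [ 461.3 -138.6  109.3] [-0.4 -5.6]
tipR [ 472.3 -140.8  109.3] [-0.4  5.6]
collar [ 469.3 -125.7  159.3] [-14.6  -0.3]
slotTL [ 458.2 -128.3  105. ] [ -9.9 -10.7]
slotTR [ 477.6 -132.2  105. ] [-9.9  9.1]
```

```bash
python3 -m jog '0.1 0.5 -3 0 0 0 0.1;0.1 0.5 -6 0 0 0 0.1;0.1 0.5 -9 0 0 0 0.1;0.1 0.5 -12 0 0 0 0.1;0.1 0.5 -15 0 0 0 0.1'
```

```text
time_s: 13.0
ee_pos: [465.8, -140.1, 172.7]
tool_rot: [-0.0, 0.772, 0.635, 0.004]
contact_force: [-0.3, -0.3, -0.3]
opening: 19.9
```

```bash
python3 -m jog '0 0 -5 0 0 0 0.1;0 0 -10 0 0 0 0.1;0 0 -15 0 0 0 0.1;0 0 -20 0 0 0 0.1;0 0 -25 0 0 0 0.1'
python3 -m jog '0 0 -4 0 0 0 0.1;0 0 -8 0 0 0 0.1;0 0 -11 0 0 0 0.1;0 0 -12 0 0 0 0.1;0 0 -13 0 0 0 0.1'
```

```text
time_s: 13.62
ee_pos: [465.8, -140.1, 147.3]
tool_rot: [-0.0, 0.772, 0.635, 0.004]
contact_force: [0.1, -0.3, -1.3]
opening: 19.8
time_s: 14.25
ee_pos: [465.9, -140.2, 134.4]
tool_rot: [-0.0, 0.772, 0.635, 0.004]
contact_force: [0.3, -0.1, -1.2]
opening: 19.8
```

```bash
python3 -m jog '0 0 -1 0 0 0 0.1;0 0 -2 0 0 0 0.1;0 0 -3 0 0 0 0.1;0 0 -3 0 0 0 0.1'
```

```text
time_s: 14.75
ee_pos: [466.0, -140.3, 133.4]
tool_rot: [-0.0, 0.772, 0.635, 0.005]
contact_force: [-10.3, 3.5, 35.8]
opening: 20.1
```

Seated: the stop came at TCP z 133.4, against 133.6 expected. Next I relax the force, release and lift.

```bash
python3 -m jog '0 0 0.5 0 0 0 0.1;0 0 0.5 0 0 0 0.5;0 0 0.5 0 0 0 0.5;0 0 0.5 0 0 0 0.5;0 0 0.5 0 0 0 0.5'; python3 -m jog '0 0 15 0 0 0 0.5;0 0 50 0 0 0 0.5;0 0 100 0 0 0 0.5;0 60 130 0 0 0 0.5;0 120 130 0 0 0 0.5';python3 -m jog '0 60 0 0 0 0 0.5; 0 80 0 0 0 0 0.5;0 80 0 0 0 0 0.5'
python3 - <<'E'
from h import *
t=cam('top','t13');s=cam('scene','s13')
cv2.imwrite('pics/z23.png',np.hstack([cv2.resize(s['image'][210:320,350:460],(400,400),interpolation=cv2.INTER_CUBIC),cv2.resize(t['image'][170:270,355:455],(400,400),interpolation=cv2.INTER_CUBIC)]))
E
```

```text
time_s: 15.38
ee_pos: [466.0, -140.3, 133.7]
tool_rot: [-0.0, 0.772, 0.635, 0.005]
contact_force: [0.7, 0.4, 0.1]
opening: 42.7
time_s: 16.0
ee_pos: [467.3, -21.8, 267.0]
tool_rot: [0.001, 0.773, 0.634, 0.007]
contact_force: [1.3, 1.5, -0.3]
opening: 42.9
time_s: 16.38
ee_pos: [467.3, 59.6, 267.7]
tool_rot: [0.001, 0.772, 0.635, 0.007]
contact_force: [-0.1, -0.8, -0.1]
opening: 42.8
```

View pics/z23.png

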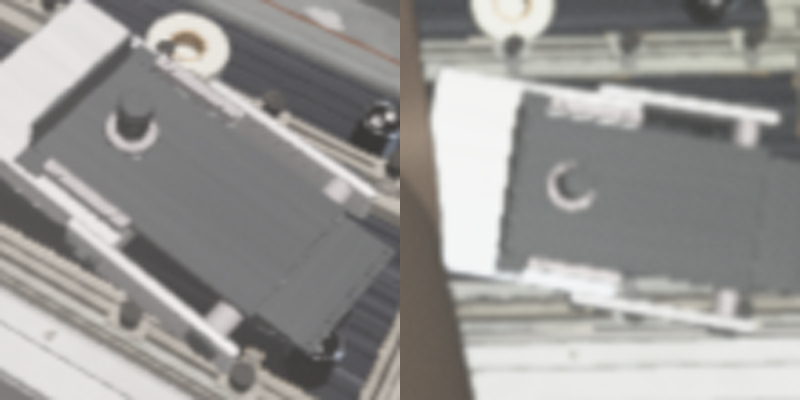

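```bash
python3 - <<'E'
from h import *
t=load('t13');s=load('s13');R=lambda x:np.round(x,1)
print('collar top',R(onz(t,355+171.5/4-.4,170+186/4-.4,110)),'scene',R(onz(s,350+131/3.636-.4,210+129/3.636-.4,110)),'grip top scene',R(onz(s,350+135/3.636-.4,210+100/3.636-.4,140.5)),'grip top top',R(onz(t,355+172/4-.4-1.5,170+181/4-.4,140.5)))
d=cv2.absdiff(load('scene0')['image'],s['image']).max(2)
cv2.imwrite('pics/z24.png',d*2)
cv2.imwrite('pics/z25.png',cv2.resize(s['image'][230:320,350:470],None,fx=6.5,fy=6.5,interpolation=cv2.INTER_CUBIC))
E
```

```text
collar top [ 466.7 -141.9  110. ] scene [ 464.6 -140.1  110. ] grip top scene [ 465.1 -138.9  140.5] grip top top [ 466.9 -132.8  140.5]
```

View pics/z24.png

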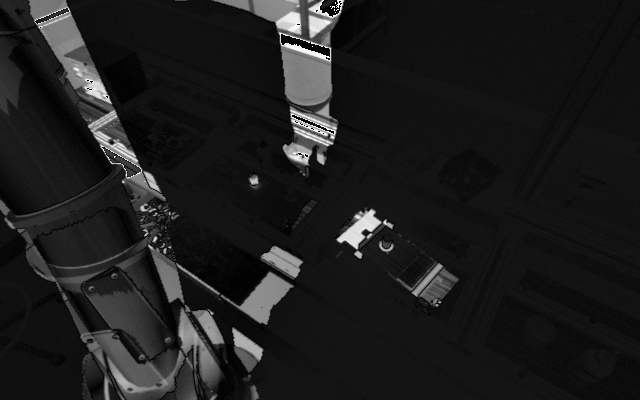

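View pics/z25.png

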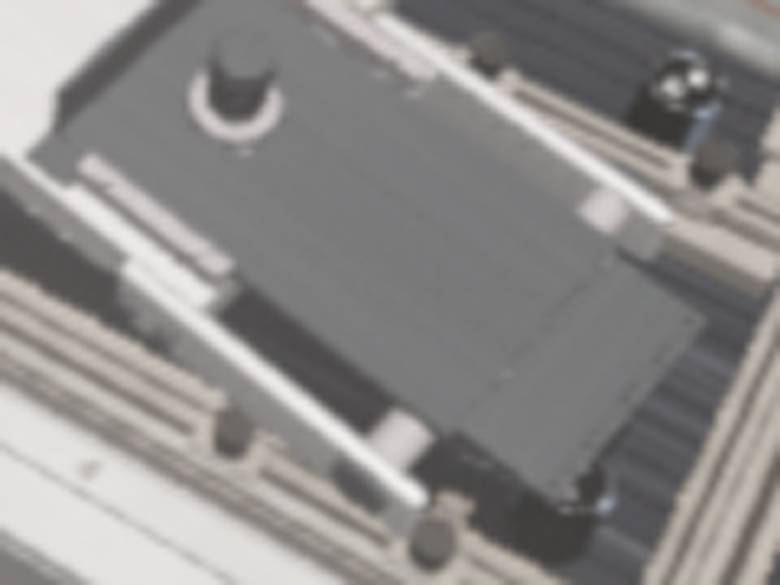

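```bash
python3 - <<'E'
from h import *
print(ticket.sign_off())
E
```

```text
the job is handed in; nothing more can be done
None
```

I pushed the plate along the bed until its hook dropped behind the bar, then set the pin through the slot and hole, let go and backed the arm away. The job was handed in at about 16.4 s on the robot's clock; no verdict was reported.

Last checks:
- **Plate:** the push ended against the guides at about 10 N. The slot centre was measured about 2 mm ahead of the hole and 1 mm to the side. I triangulated the nose corners at 102 and 105 mm, against about 102 mm expected when flat. The hook lip itself was never directly in view.
- **Pin:** it went in with no noticeable side force and stopped on its collar at tool height 133.4 mm (133.6 mm expected), pressed with about 36 N. In the last pictures the collar is within 1 to 2 mm of the hole in both the top and scene views.
- **Disagreement:** a rough reading of the grip's top in the top view came out about 9 mm off in y. I put that down to a poor pixel pick, as the scene view put the same spot about 3 mm off.
- **Camera offset:** the wrist camera read 2 to 4 mm different from the fixed cameras. I therefore aligned the pin by comparing its tip with the hole in the same picture.
- **Bystanders:** a before-and-after comparison of the scene view showed no movement where they stand. The capacitor below the nose is partly hidden there.

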